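Lock a twist-in spotlight into the display track

TASK

Take the spotlight out of its pack and fit it into the slot of the lighting track so that it shines straight at the fluted vase: lower its T-foot lengthwise into the slot opposite the vase, press it down gently against its spring, give it a quarter turn clockwise and let it spring up locked. Do not lean hard on the track, and leave the things on show where they stand.

Things in the scene. Friction and masses are not known exactly. Their poses are not given: they have to be found in the camera images.
- spotlight: White track spotlight, 0.24 kg, 112 mm tall. Origin: centre of the underside of its brass T-foot, 22 mm above the sideboard in the pack. z up; x is the way it shines and the long way of the foot. Foot 27 (x) x 12.5 (y) x 6 mm, then a 12.5 mm square neck, two opposite corners rounded: in the slot it turns only clockwise from above, to a soft stop near 100 degrees (0.1 N m, do not force).
- yoke_grip (a point): Where to grip the spotlight: 72 mm above its origin on its axis, same axes, between the two flat upright yoke arms. Arms 22 mm wide (x), 3 mm thick, outer faces at y = -24.5 and +24.5 mm (49 mm over both), from 38 mm below to 16 mm above this point. Between them the can, 40 mm across, 60 mm long, leaning 40 degrees towards +x, its top 40 mm above this point.
- disc (a joint): Sprung round base disc, 35 mm across, 10 mm high: how far it is pushed up the neck, 0 (free, its underside 8 mm above the T-foot's underside) to 0.0055 m (hard stop). Takes 3 N to start, then 1.2 N per mm. It rests on the track's top face: 0.003 when locked (foot's underside 11 mm above the plinth), more than 0.003 (over 6.6 N) when the foot is wholly below the lips and free to turn.
- plinth: Fixed marble plinth, 215 mm (x) by 580 (y), its top 20 to 40 mm above the sideboard. The aluminium lighting track (38 mm wide, 520 long, 22 high, thin: bears 35 N) is screwed to it along y, 40 mm behind its front edge. Origin: on the plinth's top, below the middle of the track; y along the slot, x across it to the things on show. A like spotlight is locked in the track at y = +215 mm: leave it.
- track_line (a point): Nominal middle of the slot, 22 mm above the plinth's origin, same axes. The clips are slotted: the true slot lies up to 4 mm either way in x of here, parallel to y: feel for it. Slot 14 mm wide, lips 5 mm thick, under them a channel 31 mm wide, 13 mm deep. The disc meets the lips with the foot's underside 8 mm below this point; it can turn at 11 to 13.5 mm below.
- vase: Squat white vase with flutes, 82 mm high, 76 mm across at the belly, one of three things on show that stand on the plinth in a row about 100 mm apart, about 120 mm beyond the track (plinth x). Origin: centre of its underside, at the height of the plinth's top. The spotlight goes opposite it: at the same y along the track. Before the turn the lamp shines along the plinth's +y, after it along +x.
- candle_glass: Straight clear glass, 72 mm across and 85 mm high, with a white candle in it, one of the three things on show. Origin: centre of its underside. Leave it alone.
- dish_stack: Stack of five small white dishes, 74 mm across and 53 mm high, one of the three things on show. Origin: centre of its underside. Leave it alone.
- pack: Fixed light brown pack tray, 150 mm (x) by 85 mm (y) by 30 mm high, with two round wells 32 mm across and 20 mm deep at x = -37 and +37 mm. Origin: centre of its underside. The spotlight stands in one well, its disc on the tray's top; the other well is empty.
Things that resemble listed ones, but are neither listed nor needed, are in the scene too. Leave any orange, purple or turquoise look-alike of the spotlight alone.

How it is judged:
By the outcome, as a careful person would: the job done as asked, in the order asked, and still so for the second after the job is handed in, with the robot touching nothing.
It also fails if it takes over 72 s, if anything falls off the work surface, if the arm or the gripper's body presses on something with over 40 N, if the wrist force passes 120 N, or if a joint passes its speed limit or range.

ROBOT

A 6-joint arm with a two-finger parallel gripper is mounted at the origin on the work surface. World frame = base frame: x ahead of the robot, y to its left, z up, the work surface at z = 0. Lengths are in m, angles in rad, forces in N, time in s.
With the tool pointing down it reaches from about 0.3 to 0.775 m from the base axis. Payload 14.6 kg.
Tool frame: the origin (TCP) lies at the very end of the fingers, on their centre line; the grasp point (between the pads) lies 19 mm behind it; z points along the fingers, y is the line along which they close (so a half turn about z gives the same grasp; the last joint's range is limited). The gripper opens to 94 mm and grips with 3 to 60 N. Pads are 16 mm wide; open, the fingers measure 119 mm over their backs; the gripper's body (75 mm by 177 mm) begins 78 mm behind the grasp point.
Start: joints at [-1.225, 0.3, 1.521, -0, 1.321, -0.067], TCP at [0.221, -0.504, 0.184] pointing down, gripper open.
Joint ranges: [-3.03, 3.03], [-0.79, 2.21], [0.23, 2.52], [-1.04, 4.18], [0, 3.07], [-2.55, 2.55]. Speed limits (rad/s): [2.22, 2.22, 2.57, 3.14, 3.14, 3.14].

INTERFACE

Orientations are given as [roll, pitch, yaw] about the fixed x, y, z axes, in that order (R = Rz(yaw) Ry(pitch) Rx(roll)).
In Python, from station import telemetry, cams, hand_in, nets gives the robot as it stands.
- The arm moves only by the tool move_arm, never from a script. Its argument "increments" is a list of rows, each a list of 4 numbers: the shift along the tool's x, y, z in m, then the turn about the tool's z in rad. In form: [[tx, ty, tz, roll], ...]. A call has 1 to 20 rows; each row shifts and turns the commanded pose from where the row before left it, along the tool's axes as they then stand; what a row does not reach is not made up. A row lasts 1/8 s, in which the tool goes at most 62.5 mm and 10.7 degrees, less where a joint would pass 70% of its speed; a pose out of reach is approached as far as the arm can. A call is refused whole if a number of a shift passes 0.0625 or a number of a turn 0.188, either way. A call with a gripper value outside its range is refused whole. "grip" is the opening, from 0 (shut) to 1 (fully open), set as the call begins (left out, the last holds). The fingers move at their own pace and stop on an object; "force" is the grip in N (left out, the last holds). Time passes only in rows, so rows that do not move let the fingers close. It gives the time, the measured TCP pose, the force, the opening and the grip force at its end, in the units of the state.
- telemetry.get_obs(): the state, without advancing time (a new reading comes with each control period).
- cams.camera(name): name is "side" or "top" or "wrist"; returns the picture (420x560x3 uint8, blue, green, red); there is no depth.
- cams.camera_model(name): a dict with "intrinsics" (3x3 intrinsics, pixels), "xyz" and "attitude" of the camera in the world; the wrist camera has in their place "T_tool_cam" (4x4, takes a point from camera to tool coordinates, whose origin is the TCP and whose axes are the flange's). Camera axes: x right, y up, looking along -z (the intrinsics and any distortion apply to the point x, -y, -z); pixel columns grow to the right and rows downward; lengths in m; the calibration is good to about 2 mm. A picture is of the moment at which its call begins: read the wrist's pose just before it. camera_model takes no time and is no camera call.
- hand_in(): hands the job in; it is judged then, once.
Trained networks look in the newest picture that a camera, given by its name, has taken for a name from the list of things; names that differ only in an ending like _2 or _b are one class to them, and where a whole thing is asked for, a point or a joint stands for the part that bears it (a point fixed in the world has none). Each returns a list of dicts, best first, with "conf" (0 to 1); they miss things now and then, are a little off and sometimes report something else, mostly with a low value. They report only what shows in the picture. A call takes as long as a camera call. They do not tell look-alikes from the thing itself.
- nets.search_frame(camera, query): "extent" ([left, top, right, bottom] in pixels, round what is visible of it).
- nets.mark_of(camera, query): "centre" ([column, row] in pixels: a listed point, or the origin of a listed thing).
The state is a dict: "time_s": time; "qpos": joint angles; "joint_vel": joint speeds; "tau": joint torques, N m; "ee_pos": TCP position; "eef_rot": TCP orientation; "force": force on the tool from outside, world axes, zero at the start; "moment": the same for the moment, N m; "grip_width": finger opening in m; "grip_force": force on a finger pad.
Only numpy, scipy, OpenCV 4.12 (cv2) and the standard library are available. Lean on these libraries where they do the work, as an engineer would, in place of code of your own. Each camera call takes 0.05 s, during which the arm holds its last target. There are 200 camera calls.

## Working session

There is one attempt and no reset: what is moved stays moved. The work goes in short steps, Python scripts to look and compute and a tool call to move; the robot and the scene stay as the last step left them, time stands still between calls to the robot, and variables do not carry over. Pictures are saved under pics/ and viewed, at most 10 in all, crops included, and the job is handed in when it is done.

Besides the shell and the picture viewer there is one more tool, called after "Emit:" as name([rows], argument=value, ...), one row to a line, values as JSON. move_arm: Moves the arm, as the interface text tells. Its arguments: {"type":"object","properties":{"increments":{"type":"array"},"grip":{"type":"number"},"force":{"type":"number"}},"required":["increments"]}

```bash
mkdir -p pics; ls
cat > h.py <<'E'
import numpy as np, cv2
from station import telemetry, cams, hand_in, nets
from scipy.spatial.transform import Rotation as Ro
def cam(name,obs=None):
    m=cams.camera_model(name); K=np.array(m["intrinsics"])
    if name=="wrist":
        o=obs or telemetry.get_obs(); T=np.eye(4); T[:3,:3]=Ro.from_euler('xyz',o["eef_rot"]).as_matrix(); T[:3,3]=o["ee_pos"]
        T=T@np.array(m["T_tool_cam"]); return K,T[:3,:3],T[:3,3],m
    a=np.array(m["attitude"]); R=a if a.shape==(3,3) else Ro.from_euler('xyz',a).as_matrix()
    return K,R,np.array(m["xyz"]),m
def dist(m):
    for k in m:
        if 'dist' in k: return np.array(m[k],float)
    return None
def ray(name,px,c=None):
    K,R,t,m=c or cam(name)
    p=cv2.undistortPoints(np.array([[px]],float),K,dist(m))[0,0]
    return t,R@np.array([p[0],-p[1],-1])
def atz(name,px,z,c=None):
    t,d=ray(name,px,c); return t+d*(z-t[2])/d[2]
def proj(name,P,c=None):
    K,R,t,m=c or cam(name)
    q=(np.atleast_2d(P)-t)@R; q=q*[1,-1,-1]
    return cv2.projectPoints(q,np.zeros(3),np.zeros(3),K,dist(m))[0][:,0]
def tri(obs):
    A=np.zeros((3,3));b=np.zeros(3)
    for t,d in obs:
        d=d/np.linalg.norm(d);M=np.eye(3)-np.outer(d,d);A+=M;b+=M@t
    x=np.linalg.solve(A,b); return x,[np.linalg.norm(np.cross(x-t,d/np.linalg.norm(d))) for t,d in obs]
E
python3 - <<'E'
from h import *
o=telemetry.get_obs();print(o)
for n in ("side","top","wrist"):
    im=cams.camera(n);cv2.imwrite(f"pics/{n}0.png",im);print(n,cams.camera_model(n))
    if n!="wrist":
        for q in ("spotlight","yoke_grip","vase","candle_glass","dish_stack","pack","plinth"):
            print(q,[(np.round(r["centre"]).tolist(),round(r["conf"],2)) for r in nets.mark_of(n,q)])
E
```

```text
pics
{'time_s': 0.0, 'qpos': array([-1.22458596e+00,  3.00474220e-01,  1.52158353e+00, -1.16219096e-05,
        1.32066428e+00, -6.66158067e-02]), 'joint_vel': array([ 2.54058000e-04, -8.80917238e-04,  5.30017503e-04,  8.81971514e-04,
        8.42020393e-05,  1.85609014e-03]), 'tau': array([-4.81856350e-04, -5.31804299e+01, -3.52737522e+01,  7.08152773e-02,
        2.43890437e-02, -9.59759427e-05]), 'ee_pos': array([ 0.22055117, -0.50353754,  0.18318359]), 'eef_rot': array([-3.14046504e+00, -6.39464887e-05,  4.12829016e-01]), 'force': array([-0.05719564,  0.06508115,  0.24658957]), 'moment': array([-3.21191112e-02,  3.58146730e-03, -7.10019936e-07]), 'grip_force': 0.0, 'grip_width': 0.09385936254898478}
side {'intrinsics': array([[486.22069696,   0.        , 285.74619472],
       [  0.        , 486.22069696, 217.34068672],
       [  0.        ,   0.        ,   1.        ]]), 'xyz': array([-0.05069149,  0.63632363,  0.67117408]), 'attitude': array([ 1.00326077,  0.01301044, -2.48424674])}
spotlight [([312.0, 184.0], 0.97), ([270.0, 189.0], 0.9), ([346.0, 194.0], 0.75), ([348.0, 235.0]
[... 875 characters left out ...]
, 0.67)]
candle_glass [([240.0, 149.0], 0.94)]
dish_stack [([206.0, 147.0], 0.78)]
pack [([381.0, 233.0], 0.57)]
plinth [([227.0, 188.0], 0.63), ([210.0, 150.0], 0.44)]
wrist {'intrinsics': array([[340.68732726,   0.        , 287.12275195],
       [  0.        , 340.68732726, 205.9971397 ],
       [  0.        ,   0.        ,   1.        ]]), 'T_tool_cam': array([[ 9.78064664e-04,  9.65106351e-01,  2.61856400e-01,
         7.51237418e-02],
       [ 9.99999488e-01, -1.01167644e-03, -6.44934440e-06,
         8.90847451e-04],
       [ 2.58689648e-04,  2.61856272e-01, -9.65106847e-01,
        -1.98895443e-01],
       [ 0.00000000e+00,  0.00000000e+00,  0.00000000e+00,
         1.00000000e+00]])}
```

View pics/side0.png

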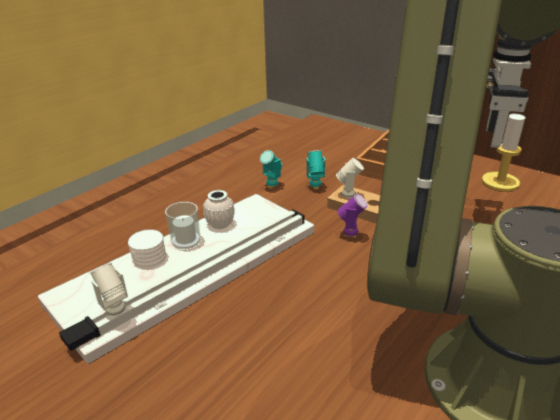

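View pics/top0.png

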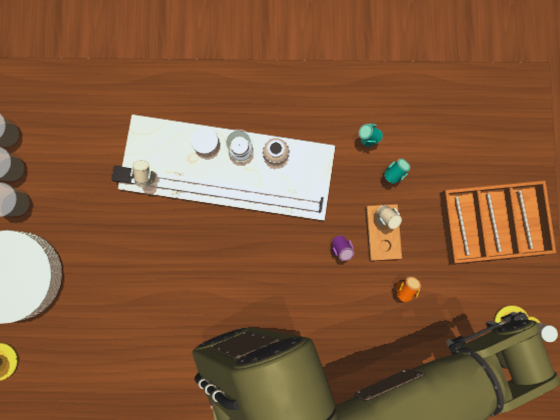

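The top view shows five candidates: white in the pack at (388,217), turquoise at (371,135) and (397,172), purple at (342,249), orange at (408,290). The white one standing in the pack well is the one meant. The dark-mouthed fluted vase is at (276,152). I'll confirm with a crop.

Run:
```python
from h import *
t=cv2.imread("pics/top0.png");s=cv2.imread("pics/side0.png")
a=cv2.resize(t[195:270,330:430],(400,300),interpolation=cv2.INTER_CUBIC)
b=cv2.resize(t[105:225,110:345],(783,400),interpolation=cv2.INTER_CUBIC)[:, :780]
c=cv2.resize(s[145:225,320:400],(300,300),interpolation=cv2.INTER_CUBIC)
im=np.zeros((600,800,3),np.uint8); b=cv2.resize(t[110:222,112:337],(600,299),interpolation=cv2.INTER_CUBIC)
im[:300,:400]=a;im[:300,400:700]=c;im[300:599,:600]=b
cv2.imwrite("pics/crop1.png",im)
for n in ("top",):
    for nm,px,z in (("yoke",(388,216),.094),("vase",(279,156),.03),("candle",(240,149),.03),("dish",(206,147),.03)):
        print(nm,atz(n,px,z).round(3))
print([ (q,r["extent"],r["conf"]) for q in ("pack","plinth","vase") for r in nets.search_frame("top",q)])
```

```text
yoke [ 0.509 -0.342  0.094]
vase [ 0.681 -0.053  0.03 ]
candle [0.7   0.055 0.03 ]
dish [0.706 0.15  0.03 ]
[('pack', [366.0, 203.4, 401.6, 261.9], 0.83), ('plinth', [112.2, 112.3, 337.2, 220.7], 0.63), ('vase', [262.5, 140.3, 292.4, 169.5], 0.9)]
```

View pics/crop1.png

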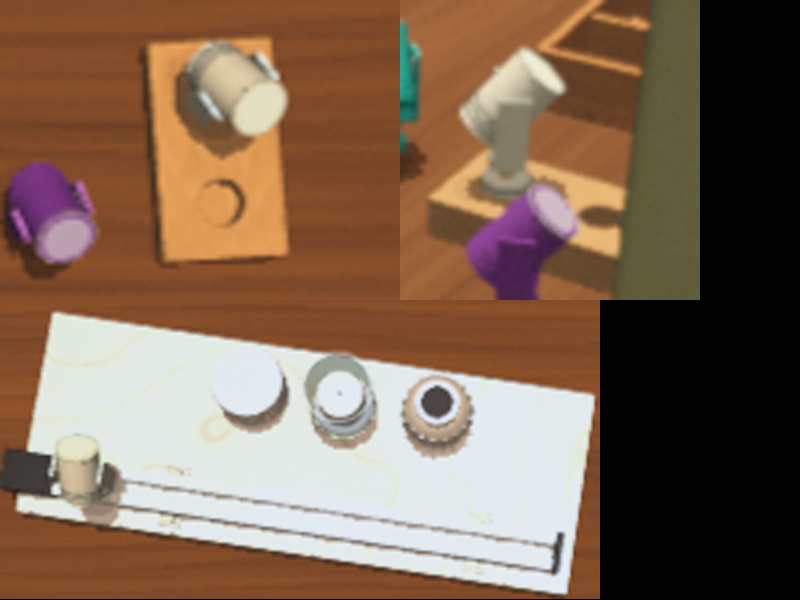

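Confirmed: the upright white spotlight in the pack's upper well has its lens towards the lower right, so its yaw is about -150°. The fluted vase is at crop (437,403), the right-most of the three.

```bash
cat >> h.py <<'E'
def fitplinth(pts,h=None):
    from scipy.optimize import least_squares
    L=[(-.059,-.29),(.156,-.29),(.156,.29),(-.059,.29)] # front edge 40 behind -> track middle 59? tried below
E
python3 - <<'E'
from h import *
from scipy.optimize import least_squares
top={'++':(131.5,114.9),'+-':(335.5,145.6),'--':(324.6,219.9),'-+':(118.4,188.8)}
side={'++':(45,295),'+-':(264,199),'--':(316,229)}
def c(p,k): # centre-based
    sx=.1075*(1 if k[0]=='+' else -1); sy=.29*(1 if k[1]=='+' else -1)
    a=p[2]; return [p[0]+sx*np.cos(a)-sy*np.sin(a),p[1]+sx*np.sin(a)+sy*np.cos(a),p[3]]
ct,cs=cam("top"),cam("side")
f=lambda p:np.concatenate([(proj("top",c(p,k),ct)[0]-v) for k,v in top.items()]+[(proj("side",c(p,k),cs)[0]-v)for k,v in side.items()])
r=least_squares(f,[.65,.05,-.15,.03],x_scale=[.1,.1,.1,.01]);p=r.x
print("centre,yaw,h",p,np.degrees(p[2]),r.fun.round(1))
# track lips
for px in ((130,483),(130,507),(550,543),(550,572)):
    q=(px[0]/2.6667+112,(px[1]-300)/2.6667+110); w=atz("top",q,p[3]+.022,ct)[:2]-p[:2]
    print("track px",np.array([w@[np.cos(p[2]),np.sin(p[2])],w@[-np.sin(p[2]),np.cos(p[2])]]).round(4))
for z,q in ((.04,(277.4,154.9)),(0,(279,156)),(.08,(437/2.667+112,403/2.667-300/2.667+110))):
    W=atz("top",q,p[3]+z,ct); w=W[:2]-p[:2]
    print("vase",W.round(3),np.array([w@[np.cos(p[2]),np.sin(p[2])],w@[-np.sin(p[2]),np.cos(p[2])]]).round(4))
# lamp: pack + disc
K=lambda u,v:(330+u/4,195+v/4)
for nm,pp,z in (("arm1",K(205,100),.1),("arm2",K(268,65),.1),("emptywell",K(220,203),.03),("lens",K(260,110),.125)):
    print(nm,atz("top",pp,z,ct).round(4))
print("grip tri",tri([ray("top",(388,217.5),ct),ray("side",(349,176),cs)]))
print("pack corners",[atz("top",K(*q),.03,ct)[:2].round(3).tolist() for q in((147,42),(271,38),(287,255),(162,263))])
E
```

```text
centre,yaw,h [ 0.64896705  0.08617439 -0.16032647  0.0121407 ] -9.186030100545072 [ 3.5 -0.2  1.3  2.5  0.5  2.8  1.8  0.  -3.4  2.2 -4.5 -2.4  1.  -0.7]
track px [-0.0632  0.1784]
track px [-0.0878  0.1737]
track px [-0.0536 -0.2604]
track px [-0.0833 -0.2651]
vase [ 0.68  -0.049  0.052] [ 0.0519 -0.1286]
vase [ 0.685 -0.053  0.012] [ 0.0579 -0.132 ]
vase [ 0.688 -0.045  0.092] [ 0.0597 -0.1232]
arm1 [ 0.4978 -0.3225  0.1   ]
arm2 [ 0.521  -0.3644  0.1   ]
emptywell [ 0.4322 -0.3462  0.03  ]
lens [ 0.4895 -0.3527  0.125 ]
grip tri (array([ 0.50690431, -0.34315055,  0.08417811]), [np.float64(0.001352583962982254), np.float64(0.0013525839629822327)])
pack corners [[0.543, -0.297], [0.547, -0.384], [0.397, -0.392], [0.391, -0.306]]
```

Emit:
move_arm([
  [0.0408,-0.004,-0.0025,0],
  [0.0408,-0.004,-0.0025,0],
  [0.0408,-0.004,-0.0025,0],
  [0.0408,-0.004,-0.0025,0],
  [0.0408,-0.004,-0.0025,0],
  [0.0408,-0.004,-0.0025,0],
  [0.0408,-0.004,-0.0025,0],
  [0.0408,-0.004,-0.0025,0],
  [0,0,0,-0.094],
  [0,0,0,0],
], grip=1, force=15)

```text
time_s: 2.25
ee_pos: [0.5069, -0.3433, 0.2035]
eef_rot: [-3.141, 0.0, 0.507]
force: [-0.4, -0.8, 0.1]
grip_width: 0.094
grip_force: 0.0
```

Run:
```python
from h import *
o=telemetry.get_obs();c=cam("wrist",o);im=cams.camera("wrist")
print(o["time_s"],o["ee_pos"],o["eef_rot"])
for P in ([.5065,-.343,.094],[.5065,-.343,.03],[.4325,-.347,.03]):
    p=proj("wrist",P,c)[0];print(p);cv2.circle(im,tuple(int(v) for v in p),4,(0,0,255),1)
for q in ("yoke_grip","spotlight"): print(q,nets.mark_of("wrist",q))
cv2.imwrite("pics/w1.png",im)
```

```text
2.25 [ 0.50693833 -0.34330721  0.20354479] [-3.14133472e+00  1.70710741e-04  5.06928101e-01]
[285.78790257 197.27370339]
[286.03953752 183.62813293]
[258.17491448 239.82209639]
yoke_grip [{'centre': [283.3, 197.2], 'conf': 0.91}, {'centre': [378.6, 95.3], 'conf': 0.82}, {'centre': [150.6, 205.5], 'conf': 0.71}, {'centre': [247.0, 357.0], 'conf': 0.7}]
spotlight [{'centre': [166.9, 186.3], 'conf': 0.97}, {'centre': [251.2, 317.1], 'conf': 0.96}, {'centre': [363.6, 93.4], 'conf': 0.87}, {'centre': [287.2, 179.6], 'conf': 0.76}]
```

View pics/w1.png

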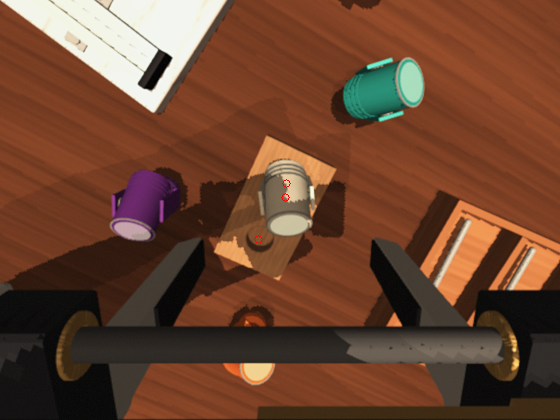

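Spotlight sits under the gripper at (286,197), its lens pointing down-image along the -x tool axis. I'll descend and grip.

Emit:
move_arm([
  [0,0,0.0214,0],
  [0,0,0.0214,0],
  [0,0,0.0214,0],
  [0,0,0.0214,0],
  [0,0,0.0214,0],
  [0,0,0.0214,0],
  [0,0,0,0],
])

```text
time_s: 3.28
ee_pos: [0.5059, -0.3434, 0.0741]
eef_rot: [-3.139, 0.001, 0.505]
force: [-0.1, -0.3, 1.2]
grip_width: 0.0939
grip_force: 0.0
```

Emit:
move_arm([
  [0,0,0,0],
  [0,0,0,0],
  [0,0,0,0],
  [0,0,0,0],
  [0,0,0,0],
  [0,0,0,0],
], grip=0, force=12)

```text
time_s: 4.03
ee_pos: [0.5068, -0.3435, 0.0754]
eef_rot: [-3.142, -0.0, 0.507]
force: [-0.4, 0.6, 1.0]
grip_width: 0.0499
grip_force: 11.8
```

Emit:
move_arm([
  [0,0,-0.003,0],
  [0,0,0,-0.175],
  [0,0,0,-0.175],
  [0,0,0,-0.175],
  [0,0,0,-0.175],
  [0,0,0,-0.175],
  [0,0,0,-0.175],
  [0,0,0,-0.175],
  [0,0,0,-0.175],
  [0,0,0,-0.175],
  [0,0,0,-0.175],
  [0,0,0,-0.175],
  [0,0,0,-0.175],
  [0,0,0.003,0],
  [0,0,0,0],
])

```text
time_s: 5.9
ee_pos: [0.5069, -0.3436, 0.0754]
eef_rot: [-3.142, 0.0, 2.603]
force: [1.7, 0.3, 0.7]
grip_width: 0.0502
grip_force: 11.9
```

Emit:
move_arm([
  [0,0,0,0],
  [0,0,0,0],
  [0,0,0,0],
  [0,0,0,0],
  [0,0,0,0],
  [0,0,0,0],
], grip=1)

```text
time_s: 6.65
ee_pos: [0.5068, -0.3435, 0.0754]
eef_rot: [3.142, 0.0, 2.607]
force: [0.3, 0.1, -0.4]
grip_width: 0.0938
grip_force: 0.0
```

Emit:
move_arm([
  [0,0,0,0.1848],
  [0,0,0,0.1848],
  [0,0,0,0.1848],
  [0,0,0,0.1848],
  [0,0,0,0.1848],
  [0,0,0,0.1848],
  [0,0,0,0.1848],
  [0,0,0,0.1848],
  [0,0,0,0.1848],
  [0,0,0,0.1848],
  [0,0,0,0.1848],
  [0,0,0,0.1848],
  [0,0,0,0.1848],
  [0,0,0,0.1848],
  [0,0,0,0.1848],
  [0,0,0,0.1848],
  [0,0,0,0.1848],
  [0,0,0,0],
])

```text
time_s: 8.9
ee_pos: [0.5068, -0.3435, 0.0753]
eef_rot: [-3.142, 0.0, -0.534]
force: [-1.0, -0.2, 0.4]
grip_width: 0.094
grip_force: 0.0
```

Emit:
move_arm([
  [0,0,0,0],
  [0,0,0,0],
  [0,0,0,0],
  [0,0,0,0],
  [0,0,0,0],
  [0,0,0,0],
], grip=0, force=20)

```text
time_s: 9.65
ee_pos: [0.5068, -0.3436, 0.0753]
eef_rot: [3.142, 0.0, -0.535]
force: [-0.1, -0.1, 1.1]
grip_width: 0.05
grip_force: 19.3
```

Emit:
move_arm([
  [0,0,-0.0345,0],
  [0,0,-0.0345,0],
  [0,0,-0.0345,0],
  [0,0,-0.0345,0],
  [-0.0138,-0.037,0,0],
  [-0.0138,-0.037,0,0],
  [-0.0138,-0.037,0,0],
  [-0.0138,-0.037,0,0],
  [-0.0138,-0.037,0,0],
  [-0.0138,-0.037,0,0],
  [-0.0138,-0.037,0,0],
  [-0.0138,-0.037,0,0],
])

```text
time_s: 11.15
ee_pos: [0.5626, -0.0313, 0.2131]
eef_rot: [3.141, 0.001, -0.535]
force: [0.0, 0.7, -1.8]
grip_width: 0.0501
grip_force: 19.3
```

Emit:
move_arm([
  [0,0,0,-0.1768],
  [0,0,0,-0.1768],
  [0,0,0,-0.1768],
  [0,0,0,-0.1768],
  [0,0,0,-0.1768],
  [0,0,0,-0.1768],
  [0,0,0,-0.1768],
  [0,0,0,-0.1768],
  [0,0,0,-0.1768],
  [0,0,0,-0.1768],
  [0,0,0,-0.1768],
  [0,0,0,0],
  [0,0,0,0],
])

```text
time_s: 12.78
ee_pos: [0.5626, -0.0326, 0.2132]
eef_rot: [-3.141, 0.0, 1.406]
force: [0.5, 0.1, -2.7]
grip_width: 0.0501
grip_force: 19.3
```

Run:
```python
from h import *
o=telemetry.get_obs();c=cam("wrist",o);im=cams.camera("wrist")
print(o["time_s"],o["ee_pos"],o["eef_rot"],o["qpos"].round(2),o["force"],o["grip_width"])
for q in ("vase","candle_glass","dish_stack","plinth"): print(q,nets.mark_of("wrist",q),nets.search_frame("wrist",q))
cv2.imwrite("pics/w2.png",im)
im=cams.camera("top");cv2.imwrite("pics/top2.png",im)
im=cams.camera("side");cv2.imwrite("pics/side2.png",im)
```

```text
12.775 [ 0.56259275 -0.03256403  0.21320112] [-3.14130973e+00  9.32493873e-06  1.40604380e+00] [-0.12  0.31  1.44  0.    1.39  0.04] [ 0.45835262  0.05359217 -2.70231691] 0.05012967975150239
vase [{'centre': [400.0, 171.4], 'conf': 0.92}] [{'extent': [372.0, 144.6, 450.8, 218.0], 'conf': 0.62}]
candle_glass [{'centre': [402.3, 84.2], 'conf': 0.69}] [{'extent': [369.4, 27.3, 476.2, 117.9], 'conf': 0.57}]
dish_stack [] [{'extent': [377.9, 0.0, 443.8, 18.0], 'conf': 0.96}]
plinth [{'centre': [285.7, 64.8], 'conf': 0.66}] [{'extent': [246.0, 2.1, 454.5, 303.7], 'conf': 0.95}]
```

View pics/w2.png

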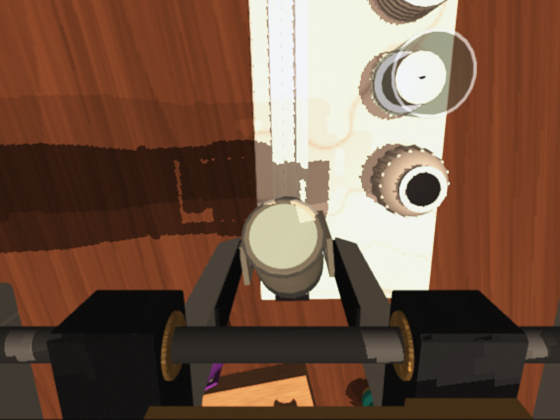

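The wrist view shows the track at columns about 267–303, the vase rim at (424,188), and the lamp lens facing up the slot. I'll measure the edges numerically.

Run:
```python
from h import *
im=cv2.imread("pics/w2.png");g=cv2.cvtColor(im,cv2.COLOR_BGR2GRAY)
for r in (10,40,70,100,130,150): print(r,g[r,244:312].tolist())
print("right",[(r,int(np.argmin(np.diff(g[r,426:470].astype(int))))+426) for r in (10,130,140,240,260,280)])
print("left",[(r,int(np.argmax(np.diff(g[r,235:275].astype(int))))+235) for r in (10,40,80,210,240,260)])
print("bottom",[(x,int(np.argmin(np.diff(g[285:312,x].astype(int))))+285) for x in (270,340,380,420)])
cv2.imwrite("pics/w2c.png",cv2.resize(im[0:240,230:470],(600,600),interpolation=cv2.INTER_CUBIC))
```

```text
10 [78, 80, 78, 75, 95, 180, 238, 244, 243, 243, 243, 243, 243, 243, 243, 243, 242, 243, 243, 242, 244, 244, 227, 176, 222, 245, 244, 244, 244, 244, 244, 244, 244, 245, 245, 245, 245, 245, 245, 244, 244, 244, 244, 244, 244, 244, 245, 246, 233, 184, 190, 230, 245, 245, 244, 244, 244, 244, 244, 245, 245, 245, 245, 243, 242, 242, 243, 243]
40 [72, 73, 70, 69, 65, 68, 163, 224, 228, 243, 243, 242, 243, 243, 243, 243, 243, 243, 243, 243, 243, 244, 243, 229, 189, 231, 245, 245, 245, 245, 245, 244, 245, 245, 245, 245, 245, 245, 245, 244, 245, 245, 245, 245, 245, 245, 245, 245, 235, 188, 171, 208, 246, 246, 245, 245, 245, 245, 245, 245, 245, 245, 245, 244, 243, 242, 243, 243]
70 [75, 72, 70, 69, 70, 68, 70, 156, 231, 239, 243, 243, 243, 242, 243, 243, 243, 243, 243, 243, 243, 243, 243, 243, 228, 190, 232, 246, 245, 245, 245, 245, 245, 245, 245, 245, 245, 239, 234, 244, 245, 245, 245, 245, 245, 245, 245, 245, 246, 236, 192, 200, 234, 245, 245, 245, 245, 245, 245, 245, 245, 245, 245, 244, 243, 243, 243, 243]
100 [73, 74, 75, 76, 75, 76, 73, 69, 136, 217, 240, 243, 243, 243, 243, 242, 243, 243,
[... 428 characters left out ...]
4, 243, 244, 244, 243, 243, 243, 243, 243, 243, 243, 244, 245, 230, 148, 155, 217, 245, 244, 243, 243, 243, 243, 243, 244, 243, 243, 242, 238, 237, 237, 237]
150 [30, 31, 33, 31, 32, 33, 31, 29, 30, 29, 61, 103, 123, 128, 127, 127, 129, 127, 128, 128, 129, 127, 127, 127, 128, 127, 125, 132, 204, 246, 244, 243, 243, 243, 243, 243, 243, 243, 243, 243, 243, 243, 243, 243, 243, 243, 243, 243, 244, 245, 228, 147, 201, 244, 244, 243, 243, 243, 243, 243, 243, 243, 243, 242, 238, 236, 236, 236]
right [(10, 456), (130, 444), (140, 443), (240, 433), (260, 431), (280, 429)]
left [(10, 248), (40, 249), (80, 251), (210, 262), (240, 248), (260, 239)]
bottom [(270, 299), (340, 298), (380, 286), (420, 289)]
```

View pics/w2c.png

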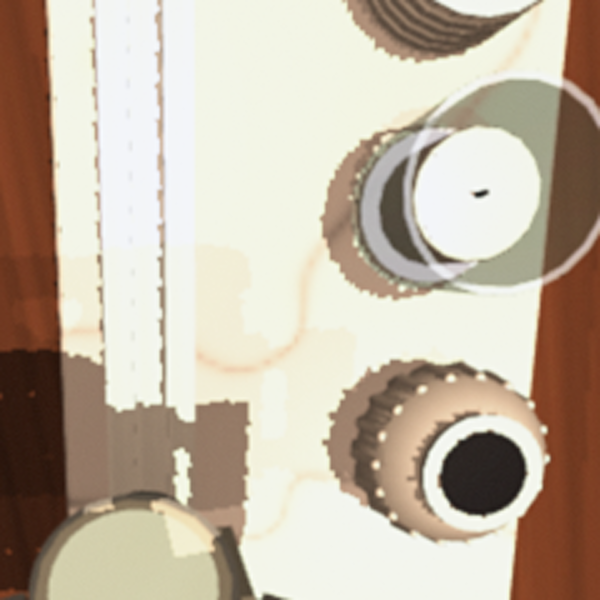

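```bash
cat > m.py <<'E'
from h import *
from scipy.optimize import least_squares
o=dict(ee_pos=[.56259,-.03256,.2132],eef_rot=[-3.14131,0,1.40604]);c=cam("wrist",o)
Lp=[(249,10),(250.2,40),(251.3,70),(252.5,100),(254.3,130),(262.5,299)];Rp=[(456.5,10),(444.5,130),(443.5,140),(433.5,240),(431.5,260),(429.5,280)]
def f(p):
    h,yaw,x0=p;n=np.array([np.cos(yaw),np.sin(yaw)])
    q=[atz("wrist",u,h,c)[:2]@n-x0 for u in Lp]+[atz("wrist",u,h,c)[:2]@n-x0-.215 for u in Rp]
    return np.array(q)*1000
p=least_squares(f,[.03,-.16,.5],x_scale=[.01,.01,.01]).x
E
python3 - <<'E'
from m import *
print(p,np.degrees(p[1]),f(p).round(1))
h,yaw,x0=p
for h in (p[0],.02,.03,.04):
  for dz in (.0,.022):
    n=np.array([np.cos(yaw),np.sin(yaw)]);nom=n@atz("wrist",(262.5,299),h,c)[:2]+.04
    print(h,dz,[((n@atz("wrist",q,h+dz,c)[:2]-x0)*1000).round(1) for q in ((267.2,10),(269,70),(270.3,130),(293.3,10),(294.5,70),(294.5,130),(295,150),(272,150),(307,10),(307.5,130),(281.8,70))])
m=np.array([-np.sin(yaw),np.cos(yaw)])
h=p[0]
for u,z in (((400,171.4),0),((424,188),.082),((410,181),.04)):
    w=atz("wrist",u,h+z,c);print("vase",w.round(4),(n@w[:2]-x0).round(4),(m@w[:2]).round(4))
print("bottom y",[m@atz("wrist",u,h,c)[:2] for u in ((270,299),(340,298))], "tcp", n@np.array(o["ee_pos"][:2])-x0, m@np.array(o["ee_pos"][:2]))
E
```

```text
[ 0.01737581 -0.14279347  0.52511373] -8.181463133757726 [ 0.1 -0.  -0.3 -0.5 -0.   0.7  0.5  0.2  0.1 -0.2 -0.3 -0.3]
0.01737581375315532 0.0 [np.float64(19.0), np.float64(18.9), np.float64(18.1), np.float64(46.1), np.float64(46.5), np.float64(45.5), np.float64(45.7), np.float64(19.3), np.float64(60.3), np.float64(60.2), np.float64(32.7)]
0.01737581375315532 0.022 [np.float64(20.1), np.float64(19.9), np.float64(19.2), np.float64(45.7), np.float64(46.0), np.float64(45.1), np.float64(45.3), np.float64(20.3), np.float64(59.1), np.float64(59.0), np.float64(33.0)]
0.02 0.0 [np.float64(19.1), np.float64(19.0), np.float64(18.2), np.float64(46.1), np.float64(46.4), np.float64(45.4), np.float64(45.7), np.float64(19.4), np.float64(60.2), np.float64(60.1), np.float64(32.8)]
0.02 0.022 [np.float64(20.2), np.float64(20.0), np.float64(19.3), np.float64(45.6), np.float64(45.9), np.float64(45.0), np.float64(45.2), np.float64(20.5), np.float64(58.9), np.float64(58.8), np.float64(33.0)]
0.03 0.0 [np.float64(19.6), np.float64(19.5), np.float64(18.7), np.float64(45.9), np.float64(46.2), np.float64(45.3
[... 275 characters left out ...]
64(58.3), np.float64(33.2)]
0.04 0.0 [np.float64(20.1), np.float64(19.9), np.float64(19.2), np.float64(45.7), np.float64(46.0), np.float64(45.1), np.float64(45.3), np.float64(20.4), np.float64(59.1), np.float64(58.9), np.float64(33.0)]
0.04 0.022 [np.float64(21.2), np.float64(21.0), np.float64(20.4), np.float64(45.2), np.float64(45.5), np.float64(44.6), np.float64(44.9), np.float64(21.4), np.float64(57.8), np.float64(57.7), np.float64(33.3)]
vase [ 0.6938 -0.0444  0.0174] 0.1679 0.0548
vase [ 0.69   -0.046   0.0994] 0.1644 0.0527
vase [ 0.6914 -0.0477  0.0574] 0.166 0.0512
bottom y [np.float64(-0.1086882541350272), np.float64(-0.10908242920292255)] tcp 0.03638398620313221 0.04783283925219272
```

Emit:
move_arm([
  [0,0,0,-0.022],
  [0.0047,0.0026,0,0],
  [0,0,0.03,0],
  [0,0,0.03,0],
  [0,0,0.02,0],
  [0,0,0.01,0],
  [0,0,0,0],
  [0,0,0,0],
])

```text
time_s: 14.32
ee_pos: [0.5664, -0.0283, 0.1243]
eef_rot: [3.14, -0.0, 1.432]
force: [-0.1, 0.0, -1.8]
grip_width: 0.0504
grip_force: 19.3
```

Run:
```python
from m import *
o=telemetry.get_obs();print(o["ee_pos"],o["eef_rot"],o["force"],o["moment"])
n=np.array([np.cos(p[1]),np.sin(p[1])]);m=np.array([-n[1],n[0]])
print(n@o["ee_pos"][:2]-p[2],m@o["ee_pos"][:2])
cv2.imwrite("pics/w3.png",cams.camera("wrist"))
```

```text
[ 0.56637372 -0.02829486  0.12430027] [ 3.14020412e+00 -4.72191524e-05  1.43207190e+00] [-9.87317344e-02  4.68182845e-04 -1.78065555e+00] [-0.01876462 -0.05361934  0.02255069]
0.03955246519991429 0.05259485975276179
```

View pics/w3.png

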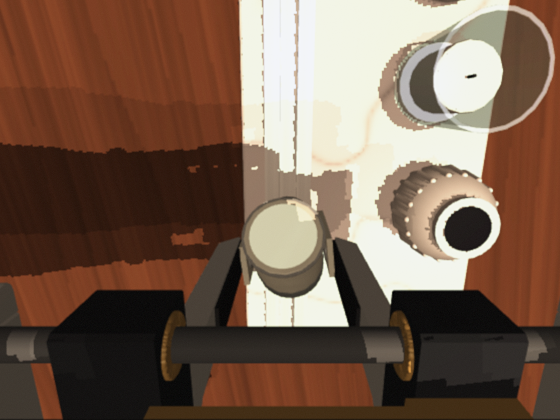

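The closer view shows slot lines near columns 265/280/296/312, the vase mouth at (467,229), and the lamp over the track.

Run:
```python
import m
from m import *
im=cv2.imread("pics/w3.png");g=cv2.cvtColor(im,cv2.COLOR_BGR2GRAY)
m.c=c=cam("wrist",dict(ee_pos=[.56637,-.02829,.1243],eef_rot=[3.1402,0,1.43207]))
R=[20,45,75,105,130];
col=lambda r,a,b,s:(a+.5+float(np.argmax(s*np.diff(g[r,a:b].astype(int)))),r)
m.Lp=[col(r,232,255,1) for r in R]+[(247.5,320)]; m.Rp=[col(r,470,530,-1) for r in (150,160,170,262,270,278)]
print(m.Lp,m.Rp)
q=least_squares(m.f,[.03,-.143,.5],x_scale=[.01]*3);print(q.x,q.fun.round(1))
h,yaw,x0=q.x
for hh in (h,.02,.025):
    mm=[]
    for r in R:
        n=np.array([np.cos(yaw),np.sin(yaw)])
        d=[i+256 for i in range(60) if g[r,i+256]<225 and g[r,i+256]<=min(g[r,i+255],g[r,i+257])]
        mm.append([((n@atz("wrist",(x,r),hh+.022,c)[:2]-x0)*1000).round(1).item() for x in d])
    print(hh,mm)
t=np.array([-n[1],n[0]])
for u,z in (((467,229),.082),):
    w=atz("wrist",u,h+z,c);print("vase",w,n@w[:2]-x0,t@w[:2])
tc=np.array([.56637,-.02829]);print("tcp",n@tc-x0,t@tc)
print(nets.mark_of("wrist","vase"),[t@atz("wrist",k["centre"],h,c)[:2] for k in nets.mark_of("wrist","vase")])
```

```text
[(238.5, 20), (239.5, 45), (240.5, 75), (240.5, 105), (241.5, 130), (247.5, 320)] [(485.5, 150), (483.5, 160), (482.5, 170), (492.5, 262), (483.5, 270), (521.5, 278)]
[ 0.03594779 -0.0737666   0.53238001] [  6.6   5.6   4.2   1.9   0.8 -11.1 -12.1 -13.1 -13.2   3.2  -4.3  31.5]
0.03594778714331039 [[25.6, 50.1], [24.9, 48.5, 49.2], [23.3, 47.3], [20.8, 46.1], [20.8, 44.3]]
0.02 [[24.8, 50.8], [24.1, 49.1, 49.8], [22.3, 47.8], [19.7, 46.6], [19.7, 44.6]]
0.025 [[25.0, 50.6], [24.4, 48.9, 49.6], [22.6, 47.7], [20.0, 46.4], [20.0, 44.5]]
vase [ 0.67999072 -0.04002188  0.11794779] 0.14871106416242474 0.010202088793623644
tcp 0.03453470050739138 0.01352824474300007
[{'centre': [420.5, 201.2], 'conf': 0.64}] [np.float64(0.007382421381014852)]
```

Run:
```python
import m
from m import *
im=cv2.imread("pics/w3.png");g=cv2.cvtColor(im,cv2.COLOR_BGR2GRAY)
m.c=c=cam("wrist",dict(ee_pos=[.56637,-.02829,.1243],eef_rot=[3.1402,0,1.43207]))
R=[20,45,75,105,130]
m.Lp=[(238.5,20),(239.5,45),(240.3,75),(241,105),(241.5,130),(247.5,320)]
m.Rp=[(485.5,150),(484,160),(482.8,170)]+[(455.5+float(np.argmin(np.diff(g[r,455:480].astype(int)))),r) for r in (275,280,285)]
print(m.Rp)
q=least_squares(m.f,[.03,-.143,.5],x_scale=[.01]*3);print(q.x,q.fun.round(1))
h,yaw,x0=q.x;n=np.array([np.cos(yaw),np.sin(yaw)]);t=np.array([-n[1],n[0]])
for r in R:
    print(r,[(i+256,int(g[r,i+256]),((n@atz("wrist",(i+256,r),h+.022,c)[:2]-x0)*1000).round(1).item()) for i in range(64) if g[r,i+256]<240 and g[r,i+256]<=min(g[r,i+255],g[r,i+257])])
w=atz("wrist",(467,229),h+.082,c);print("vase",n@w[:2]-x0,t@w[:2])
w=atz("wrist",(420.5,201.2),h,c);print("vase base",n@w[:2]-x0,t@w[:2])
tc=np.array([.56637,-.02829]);print("tcp",n@tc-x0,t@tc)
```

```text
[(485.5, 150), (484, 160), (482.8, 170), (465.5, 275), (464.5, 280), (463.5, 285)]
[ 0.01931786 -0.14449817  0.52444466] [-0.2  0.   0.  -0.1 -0.3  0.5  0.2  0.2  0.6 -0.1 -0.3 -0.5]
20 [(262, 166, 20.2), (280, 234, 33.6), (297, 169, 46.3)]
45 [(263, 203, 20.7), (296, 191, 45.8), (297, 191, 46.6)]
75 [(263, 186, 20.5), (296, 173, 46.1)]
105 [(259, 238, 17.0), (262, 138, 19.4), (280, 233, 33.7), (296, 163, 46.4), (314, 237, 60.7), (315, 237, 61.5), (316, 237, 62.3), (318, 236, 63.9)]
130 [(256, 237, 14.3), (258, 237, 15.9), (259, 237, 16.8), (260, 237, 17.6), (264, 203, 20.8), (295, 137, 45.9), (314, 236, 61.2), (317, 236, 63.6), (318, 236, 64.4), (319, 236, 65.3)]
vase 0.16353891869309078 0.052643495242049726
vase base 0.16273841357606922 0.051402672658601
tcp 0.0400964350137778 0.05355975943972839
```

Emit:
move_arm([
  [-0.001,0,0,0.005],
  [0,0,0.012,0],
  [0,0,0.011,0],
  [0,0,0.003,0],
  [0,0,0.001,0],
  [0,0,0.001,0],
])

```text
time_s: 15.22
ee_pos: [0.5659, -0.0293, 0.0955]
eef_rot: [3.141, -0.0, 1.427]
force: [1.4, -1.0, 1.0]
grip_width: 0.0495
grip_force: 19.4
```

Emit:
move_arm([
  [0,0,0.001,0],
  [0,0,0.001,0],
  [0,0,0,0],
])

```text
time_s: 15.6
ee_pos: [0.5658, -0.0293, 0.0934]
eef_rot: [3.141, 0.0, 1.427]
force: [2.6, -0.4, 0.9]
grip_width: 0.0498
grip_force: 19.4
```

Emit:
move_arm([
  [0,0,0.001,0],
  [0,0,0,0],
])

```text
time_s: 15.85
ee_pos: [0.5658, -0.0293, 0.0923]
eef_rot: [3.141, 0.0, 1.427]
force: [2.0, -1.2, -0.6]
grip_width: 0.0496
grip_force: 19.4
```

Emit:
move_arm([
  [0,0,0.001,0],
  [0,0,0,0],
])

```text
time_s: 16.1
ee_pos: [0.5658, -0.0293, 0.0913]
eef_rot: [3.142, -0.0, 1.427]
force: [2.6, -1.3, -1.1]
grip_width: 0.0492
grip_force: 19.5
```

Emit:
move_arm([
  [0,0,0.001,0],
  [0,0,0,0],
])

```text
time_s: 16.35
ee_pos: [0.5658, -0.0292, 0.0904]
eef_rot: [3.141, -0.0, 1.427]
force: [1.9, -1.0, 2.1]
grip_width: 0.0497
grip_force: 19.5
```

Emit:
move_arm([
  [0,0.0003,0.001,0],
  [0,0,0,0],
])

```text
time_s: 16.6
ee_pos: [0.566, -0.0293, 0.0893]
eef_rot: [-3.141, -0.0, 1.427]
force: [1.1, 0.8, 2.9]
grip_width: 0.0495
grip_force: 19.5
```

Emit:
move_arm([
  [0,0,0.001,0],
  [0,0,0,0],
])

```text
time_s: 16.85
ee_pos: [0.566, -0.0293, 0.0883]
eef_rot: [-3.141, -0.0, 1.427]
force: [1.1, 1.0, 3.4]
grip_width: 0.0498
grip_force: 19.5
```

Emit:
move_arm([
  [0,0,0.001,0],
  [0,0,0,0],
])

```text
time_s: 17.1
ee_pos: [0.566, -0.0293, 0.0874]
eef_rot: [-3.142, -0.0, 1.427]
force: [0.8, 0.8, 5.6]
grip_width: 0.0493
grip_force: 19.5
```

Spring slope (about 1.2 N/mm, starting near 3 N) shows the foot is in the slot and the disc is on the lips. I'll press about 0.8 mm more, then turn clockwise in stages.

Emit:
move_arm([
  [0,0,0.0008,0],
  [0,0,0,0],
])

```text
time_s: 17.35
ee_pos: [0.566, -0.0293, 0.0866]
eef_rot: [-3.142, -0.0, 1.427]
force: [0.5, 2.3, 5.7]
grip_width: 0.0498
grip_force: 19.5
```

Emit:
move_arm([
  [0,0,0,0.13],
  [0,0,0,0.13],
  [0,0,0,0],
])

```text
time_s: 17.73
ee_pos: [0.5661, -0.0295, 0.0867]
eef_rot: [3.141, 0.0, 1.165]
force: [-0.6, -0.1, 6.1]
grip_width: 0.0497
grip_force: 19.5
```

Run:
```python
from h import *
o=telemetry.get_obs();print(o["ee_pos"],o["eef_rot"],o["force"],o["moment"],o["qpos"])
```

```text
[ 0.56605412 -0.02948598  0.08670916] [3.14142829e+00 1.64908304e-04 1.16499275e+00] [-0.56341824 -0.0888919   6.05933552] [ 0.01733633  0.01535352 -0.05445351] [-1.16552966e-01  4.32845550e-01  1.57697574e+00 -2.26424380e-04
  1.13166087e+00  2.89346853e-01]
```

Emit:
move_arm([
  [0,0,0,0.16],
  [0,0,0,0.16],
  [0,0,0,0],
])

```text
time_s: 18.1
ee_pos: [0.566, -0.0295, 0.0867]
eef_rot: [3.141, 0.0, 0.844]
force: [-0.2, -0.4, 5.9]
grip_width: 0.0496
grip_force: 19.5
```

Emit:
move_arm([
  [0,0,0,0.16],
  [0,0,0,0.16],
  [0,0,0,0],
])

```text
time_s: 18.48
ee_pos: [0.566, -0.0295, 0.0867]
eef_rot: [3.141, 0.0, 0.524]
force: [-0.5, -0.3, 6.0]
grip_width: 0.0493
grip_force: 19.5
```

Emit:
move_arm([
  [0,0,0,0.16],
  [0,0,0,0.16],
  [0,0,0,0],
])

```text
time_s: 18.85
ee_pos: [0.5661, -0.0295, 0.0867]
eef_rot: [3.141, -0.0, 0.205]
force: [-0.7, 0.1, 6.6]
grip_width: 0.0499
grip_force: 19.5
```

Emit:
move_arm([
  [0,0,0,0.16],
  [0,0,0,0.16],
  [0,0,0,0],
])

```text
time_s: 19.23
ee_pos: [0.5661, -0.0295, 0.0867]
eef_rot: [3.141, -0.0, -0.115]
force: [1.1, -0.3, 5.3]
grip_width: 0.0494
grip_force: 19.5
```

Run:
```python
from h import *
o=telemetry.get_obs();print(o["ee_pos"],o["eef_rot"],o["force"],o["moment"])
```

```text
[ 0.56605867 -0.02947503  0.08671662] [ 3.14142351e+00 -1.20157678e-04 -1.15450790e-01] [ 1.13601129 -0.27268028  5.34624751] [ 0.19446541  0.07790448 -0.09534984]
```

Emit:
move_arm([
  [0,0,0,0.029],
  [0,0,-0.0007,0],
  [0,0,0,0],
])

```text
time_s: 19.6
ee_pos: [0.566, -0.0295, 0.0874]
eef_rot: [3.141, -0.0, -0.142]
force: [0.0, -0.4, 5.2]
grip_width: 0.0495
grip_force: 19.5
```

Emit:
move_arm([
  [0,0,-0.0007,0],
  [0,0,0,0],
])

```text
time_s: 19.85
ee_pos: [0.566, -0.0294, 0.088]
eef_rot: [3.141, 0.0, -0.142]
force: [0.1, -0.5, 4.7]
grip_width: 0.0494
grip_force: 19.5
```

Emit:
move_arm([
  [0,0,-0.0005,0],
  [0,0,0,0],
])

```text
time_s: 20.1
ee_pos: [0.5659, -0.0294, 0.0882]
eef_rot: [3.141, 0.0, -0.142]
force: [1.4, -0.6, 0.3]
grip_width: 0.0494
grip_force: 19.5
```

The force drop with almost no travel shows the foot bearing up under the lips: locked. I'll release and look.

Emit:
move_arm([
  [0,0,0,0],
  [0,0,0,0],
  [0,0,0,0],
  [0,0,0,0],
  [0,0,0,0],
  [0,0,0,0],
], grip=1)

```text
time_s: 20.85
ee_pos: [0.566, -0.0294, 0.0885]
eef_rot: [-3.142, 0.0, -0.142]
force: [-0.1, 0.0, -0.6]
grip_width: 0.094
grip_force: 0.0
```

Emit:
move_arm([
  [0,0,-0.03,0],
  [0,0,-0.03,0],
  [0,0,-0.03,0],
  [0,0,-0.03,0],
  [0,0,0,0],
  [0,0,0,0],
])

```text
time_s: 21.6
ee_pos: [0.5657, -0.0293, 0.2075]
eef_rot: [3.142, 0.001, -0.142]
force: [-0.1, 0.3, -1.0]
grip_width: 0.0941
grip_force: 0.0
```

Run:
```python
from m import *
o=telemetry.get_obs();print(o["time_s"],o["ee_pos"],o["eef_rot"],o["force"])
c=cam("wrist",o);im=cams.camera("wrist")
n=np.array([np.cos(-.1445),np.sin(-.1445)]);t=np.array([-n[1],n[0]])
base=np.r_[np.array([.566,-.0294]),.103]
for k in (base,base+np.r_[n*.12,0]): cv2.circle(im,tuple(int(v) for v in proj("wrist",k,c)[0]),4,(0,0,255),1)
print(nets.mark_of("wrist","yoke_grip"),[t@atz("wrist",k["centre"],.103,c)[:2] for k in nets.mark_of("wrist","yoke_grip")])
print([(k,t@atz("wrist",k["centre"],.021,c)[:2]) for k in nets.mark_of("wrist","vase")])
cv2.imwrite("pics/w4.png",im)
s=cams.camera("side");cv2.imwrite("pics/side4.png",s)
```

```text
21.6 [ 0.56568355 -0.02933188  0.20745939] [ 3.14154920e+00  1.26375235e-03 -1.42062876e-01] [-0.07745827  0.29297913 -1.00955972]
[{'centre': [284.8, 198.0], 'conf': 0.7}, {'centre': [483.9, 291.1], 'conf': 0.68}] [np.float64(0.05328466460450134), np.float64(-0.1440270783885147)]
[({'centre': [286.1, 68.0], 'conf': 0.78}, np.float64(0.052626303991798976)), ({'centre': [173.5, 183.0], 'conf': 0.38}, np.float64(0.18188450082854746))]
```

View pics/w4.png

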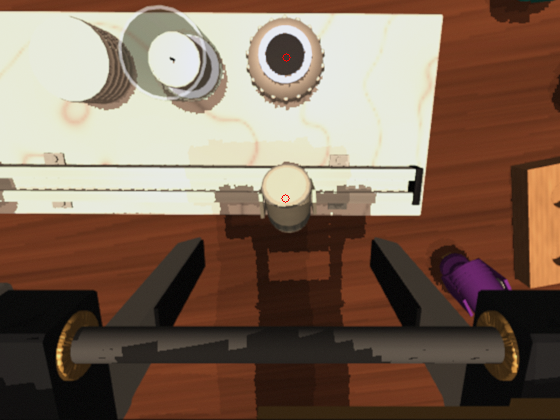

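The lamp at (287,190) stands upright in the track and points straight at the vase at (286,57). The two agree within about 1 mm along the track, and the other things on show have not moved.

```bash
python3 -c "
from station import hand_in; print(hand_in())"
```

```text
the job is handed in; nothing more can be done
None
```

The job is handed in: the spotlight is locked in the track opposite the fluted vase and shines straight at it, after about 22 s of the 72 s allowed, with about 9 N peak measured on the track.

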